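# Raise the flaw detector's gain four clicks

### The job

Raise the gain on the flaw detector: with a fingertip, push the orange finger bar of its round dial clockwise (seen from above) so that the dial ends exactly four clicks on from where it started, resting in that click-stop. Do not pinch the bar between the fingers, and do not shove or lift the detector or disturb the things around it.

Things in the scene. Friction and masses are not known exactly. Their poses are not given: they have to be found in the camera images.
- dial (a joint): dial angle, rad, growing clockwise seen from above. Click-stops at 0, 0.393, 0.785 ... 3.534 (ten, one per 22.5 deg, white ticks on the panel), hard stops just beyond. Starts at rest in one of the first four. Leaving a stop takes about 0.15 N m (4 N at the bar); the resistance fades up to half-way, then the dial snaps on into the next stop and stays there when let go. Same both ways.
- dial_axis (a point): point on the dial's vertical turning axis, level with the dial's flat top, 78 mm above the bench. The dial is a black disc 96 mm across, its top 12 mm above the detector's panel. Axes x, y and z: those of the detector. Seen from this point, the finger bar points at the angle 1.767 - joint (rad, anticlockwise from this x axis).
- bar_tip (a point): point on top of the finger bar, on its centre line, 42 mm from the dial axis, 22 mm above the dial's flat top. The bar is the one upright orange rib, a white line along its top, running radially from the bare-metal hub (22 mm across, at the axis) to 47 mm from the axis; 12 mm thick, its top 22 mm above the flat top. It turns with the dial.
- detector: dark grey portable flaw detector lying face up, loose, about 2.6 kg, 300 mm along its y, 190 mm along its x, panel 66 mm high; origin under its centre; its row of keys lies towards -x, the blue screen at +y, the dial at -y (axis at x -10, y -80 mm). Apart from the dial nothing on the panel stands over 4 mm proud.
- bar_back: the bar's anticlockwise side face (the one to push so that the dial turns clockwise): an orange plate 36 mm long, 21.5 mm high, 3 mm thick; origin at its centre, 29 mm from the dial axis; x along the bar outwards
- bar_front: the bar's other, clockwise side face; same size
- probe: bystander: small steel angle probe with a brass stub, 34 x 22 x 34 mm high, standing on the bench by the detector's key-side edge; origin under its centre
- couplant: bystander: white squeeze bottle, orange cap, 48 mm across, 140 mm high, standing off the dial end of the detector, about 155 mm from the dial axis; origin under its centre
- marker: bystander: white and blue marker pen, 120 mm long, 15 mm high, lying beyond the detector; origin at its underside
- water: bystander: clear water bottle, blue cap, 62 mm across, 210 mm high, on the left of the detector; origin under its centre
- cal_block: bystander: steel calibration block 200 x 50 x 75 mm standing in the steel tray on the robot's right; origin under its centre

How it is judged:
At the end, for the whole second after the job is handed in: The dial rests in a click-stop (within 0.06 rad), exactly four stops clockwise from its starting one (the bar's tip 53 to 65.5 mm from where it began; four clicks make 59.4 mm, three 46.7, five 69.8), and the detector has not moved by more than 6 mm (distance of bar_tip from where it was at the start of the episode between 0.053 and 0.0655 m and (value of joint dial between 1.5108 and 1.6308 rad or value of joint dial between 1.9035 and 2.0235 rad or value of joint dial between 2.2962 and 2.4162 rad or value of joint dial between 2.6889 and 2.8089 rad) and value of joint dial above 1.4 rad and velocity of joint dial between -0.1 and 0.1 rad/s and distance of dial_axis from where it was at the start of the episode below 0.006 m); the robot touches nothing.
It fails at once if the bar is pinched (the fingers press on both of its side faces at once) (contact force between the fingers and bar_back above 1 N and contact force between the fingers and bar_front above 1 N).
It fails at once if the detector is shoved or lifted (its dial axis moves by more than 8 mm) (distance of dial_axis from where it was at the start of the episode above 0.008 m).
It fails at once if a bystander (probe, squeeze bottle, marker, water bottle or calibration block) is moved by more than 20 mm (distance of any of probe, couplant, marker, water, cal_block from where it was at the start of the episode above 0.02 m).
It also fails if it takes over 61 s, if anything falls off the work surface, if the arm or the gripper's body presses on something with over 40 N, if the wrist force passes 120 N, or if a joint passes its speed limit or range.

### The arm

A 6-joint arm with a two-finger parallel gripper is mounted at the origin on the work surface. World frame = base frame: x ahead of the robot, y to its left, z up, the work surface at z = 0. Lengths are in m, angles in rad, forces in N, time in s.
With the tool pointing down it reaches from about 0.25 to 0.8 m from the base axis. Payload 8.5 kg.
Tool frame: the origin (TCP) lies midway between the tips of the shut fingers; the grasp point (between the pads) lies robot.grip_depth behind it (robot.grip_depth is the distance from the TCP to the grasp point, in m); z points along the fingers, y is the line along which they close (so a half turn about z gives the same grasp; the last joint's range is limited). The gripper opens to 85 mm and grips with 20 to 120 N. Pads are 22 mm wide; open, the fingers measure 114 mm over their backs; the gripper's body (76 mm by 85 mm) begins 54 mm behind the grasp point. The pads swing forward as they close: fully open they stand 13 mm farther back than shut.
Start: joints at [1.13, 0.238, -0.013, 1.319, 0, 1.571], TCP at [0.224, 0.475, 0.231] pointing down, gripper open.
Joint ranges: [-2.66, 2.66], [-1.03, 1.9], [-1.14, 1.46], [-1.82, 2.27], [-1.45, 1.34], [-3.14, 3.14]. Speed limits (rad/s): [2.22, 2.22, 2.79, 3.14, 3.14, 3.14].

### API

Orientations are given as a 3x3 rotation matrix whose columns are the frame's x, y, z axes.
In Python, from rig import robot gives the robot as it stands.
- The arm moves only by the tool drive_tool, never from a script. Its argument "moves" is a list of rows, each a list of 3 entries, a list of its own where there are three numbers: the turn, a rotation vector about the tool's x, y, z in rad, then the shift along the tool's x, y, z in cm, then the opening, from 0 (shut) to 1 (fully open). In form: [[[rx, ry, rz], [tx, ty, tz], jaw], ...]. A call has exactly 8 rows; each row is the pose to reach, as a shift and turn from the pose commanded when the call began, along the tool's axes at that moment; what a row does not reach only later rows make up. A row lasts 1/10 s, in which the tool goes at most 50 mm and 8.59 degrees, less where a joint would pass 70% of its speed; a pose out of reach is approached as far as the arm can. A call with a gripper value outside its range is refused whole. The fingers move at their own pace and stop on an object; "force" is the grip in N (left out, the last holds). Time passes only in rows, so rows that repeat a pose let the fingers close, or fill a call up. It gives the time, the measured TCP pose, the force, the opening and the grip force at its end, in the units of the state.
- robot.observe(): the state, without advancing time (a new reading comes with each control period).
- robot.read_camera(name): name is "scene" or "top" or "wrist"; returns the picture (384x512x3 uint8, red, green, blue); there is no depth.
- robot.calibration(name): a dict with "mtx" (3x3 intrinsics, pixels), "distortion" ([k1, k2, p1, p2, k3] as OpenCV has them; the pictures are not rectified), "T" (4x4, takes a point from camera to world coordinates). Camera axes: x right, y down, z forward; pixel columns grow to the right and rows downward; lengths in m; the calibration is good to about 2 mm. A picture is of the moment at which its call begins: read the wrist's pose just before it. calibration takes no time and is no camera call; for the wrist camera it gives the pose at the moment of the call.
- robot.sign_off(): hands the job in; it is judged then, once.
The state is a dict: "t": time; "qpos": joint angles; "dq": joint speeds; "effort": joint torques, N m; "tcp_pos": TCP position; "orientation": TCP orientation; "contact_force": force on the tool from outside, world axes, zero at the start; "torque": the same for the moment, N m; "grip_width": finger opening in m; "grasp_force": force on a finger pad.
Only numpy, scipy, OpenCV 4.12 (cv2) and the standard library are available. Lean on these libraries where they do the work, as an engineer would, in place of code of your own. Each camera call takes 0.05 s, during which the arm holds its last target. There are 200 camera calls.

## Working session

There is one attempt and no reset: what is moved stays moved. The work goes in short steps, Python scripts to look and compute and a tool call to move; the robot and the scene stay as the last step left them, time stands still between calls to the robot, and variables do not carry over. Pictures are saved under pics/ and viewed, at most 10 in all, crops included, and the job is handed in when it is done.

Besides the shell and the picture viewer there is one more tool, called after "Emit:" as name(argument=value, ...) on one line, values as JSON. drive_tool: Moves the arm, as the interface text tells. Its arguments: {"type":"object","properties":{"moves":{"type":"array","items":{"type":"array"}},"force":{"type":"number"}},"required":["moves"]}

```bash
mkdir -p pics; ls; python3 - <<'E'
from rig import robot
import cv2,numpy as np
print(robot.observe(), robot.grip_depth)
for n in ["top","scene"]:
    im=robot.read_camera(n); cv2.imwrite(f"pics/{n}0.png",im[:,:,::-1]); c=robot.calibration(n); print(n,c)
a=cv2.imread("pics/top0.png"); cv2.imwrite("pics/top0b.png",cv2.resize(a,(800,600)))
E
```

```text
pics
{'t': 0.0, 'qpos': array([ 1.12998136e+00,  2.38805706e-01, -1.42721009e-02,  1.31921878e+00,
        3.19962757e-05,  1.57080194e+00]), 'dq': array([ 0.00235542,  0.00106185, -0.00045925, -0.00073477,  0.00068598,
       -0.00018068]), 'effort': array([-4.04071252e-04, -5.38775361e+01,  3.46433294e+01,  1.83492905e-02,
       -1.22345406e-05, -2.82405438e-05]), 'tcp_pos': array([0.22381174, 0.47442505, 0.23065762]), 'orientation': array([[-9.04401817e-01,  4.26681269e-01, -6.69063211e-04],
       [ 4.26681793e-01,  9.04400820e-01, -1.34318880e-03],
       [ 3.19878126e-05, -1.50025949e-03, -9.99998874e-01]]), 'contact_force': array([-0.14202926,  0.58660007, -0.45535302]), 'torque': array([ 0.04199519, -0.06124723,  0.01223418]), 'grasp_force': 0.0, 'grip_width': 0.08537679839144342} 0.0187
top {'mtx': array([[404.54452172,   0.        , 255.99780095],
       [  0.        , 404.54452172, 181.42203425],
       [  0.        ,   0.        ,   1.        ]]), 'distortion': array([-0.07327554,  0.        ,  0.        ,  0.        ,  0.        ]), 'T': array([[ 0.00577548, -0.98570893,  0.16835842,  0.34499023],
       [-0.99993983, -0.00726292, -0.0082205 , -0.10029267],
       [ 0.00932579, -0.16830081, -0.98569157,  1.29527083],
       [ 0.        ,  0.        ,  0.        ,  1.        ]])}
scene {'mtx': array([[495.8438108 ,   0.        , 261.00121602],
       [  0.        , 495.8438108 , 187.4796103 ],
       [  0.        ,   0.        ,   1.        ]]), 'distortion': array([0.06113558, 0.        , 0.        , 0.        , 0.        ]), 'T': array([[ 8.16903700e-01,  4.89811272e-01, -3.04554204e-01,
         9.90768532e-01],
       [ 5.76772812e-01, -6.94843278e-01,  4.29564829e-01,
        -7.14928781e-01],
       [-1.21174596e-03, -5.26571683e-01, -8.50129869e-01,
         1.29277506e+00],
       [ 0.00000000e+00,  0.00000000e+00,  0.00000000e+00,
         1.00000000e+00]])}
```

View pics/top0b.png

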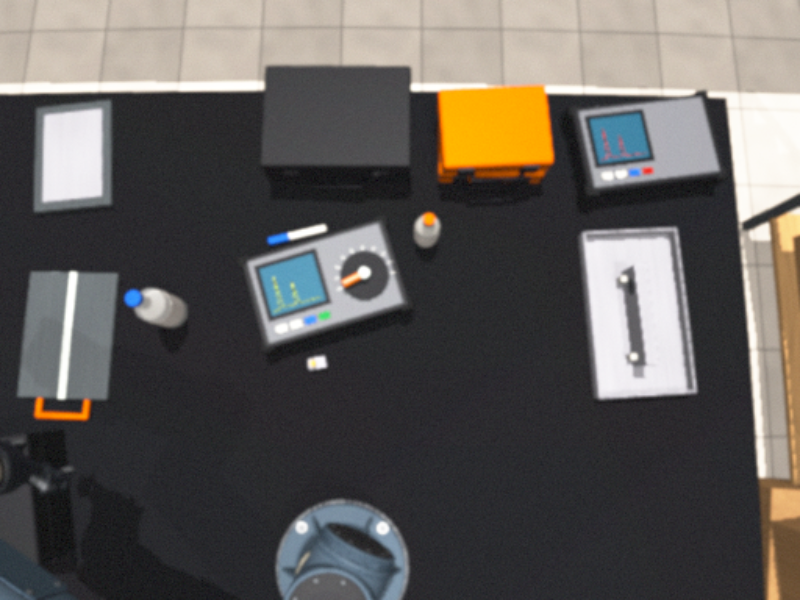

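View pics/scene0.png

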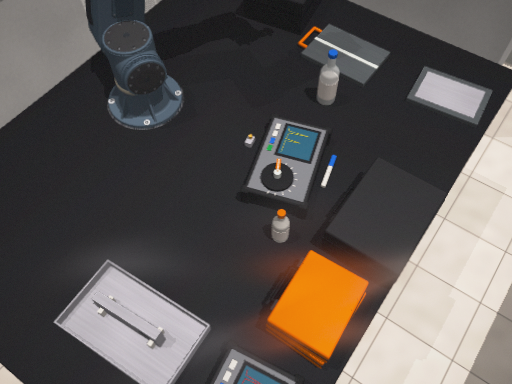

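The top view shows the dial at about (365,273) in the enlarged picture. The bar points left and slightly down, the screen is to the left and the keys are towards the robot. Next I'll measure these by masks.

```bash
cat > h.py <<'E'
from rig import robot
import cv2,numpy as np
def ray(c,uv):
    p=cv2.undistortPoints(np.array(uv,float).reshape(-1,1,2),c["mtx"],c["distortion"]).reshape(-1,2)
    d=np.c_[p,np.ones(len(p))]@c["T"][:3,:3].T
    return c["T"][:3,3],d
def plane(c,uv,z):
    o,d=ray(c,uv); return o+d*((z-o[2])/d[:,2])[:,None]
def proj(c,P):
    T=np.linalg.inv(c["T"]); return cv2.projectPoints(np.array(P,float).reshape(-1,1,3),cv2.Rodrigues(T[:3,:3])[0],T[:3,3],c["mtx"],c["distortion"])[0].reshape(-1,2)
E
python3 - <<'E'
from h import *
im=cv2.imread("pics/top0.png"); c=robot.calibration("top")
hsv=cv2.cvtColor(im,cv2.COLOR_BGR2HSV)
sub=np.zeros(im.shape[:2],np.uint8); sub[130:230,150:270]=1
# panel grey
g=((hsv[...,1]<60)&(hsv[...,2]>80)&(hsv[...,2]<190)).astype(np.uint8)*sub
n,l,s,ce=cv2.connectedComponentsWithStats(g); k=1+s[1:,4].argmax()
r=cv2.minAreaRect(np.argwhere(l==k)[:,::-1].astype(np.float32)); b=cv2.boxPoints(r)
P=plane(c,b,.066); print(r,P,[np.linalg.norm(P[i]-P[i-1]) for i in range(4)])
o=cv2.inRange(hsv,(5,120,120),(22,255,255))*sub
pts=np.argwhere(o>0)[:,::-1]; pts=pts[(pts[:,0]<245)]
print(pts.mean(0),len(pts)); print(cv2.fitLine(pts.astype(np.float32),2,0,.01,.01).ravel())
print("bar",plane(c,[pts.mean(0)],.1), "dial",plane(c,[[233,174.5]],.1))
blk=((hsv[...,2]<60)).astype(np.uint8)*0
blk[150:200,212:252]=(hsv[150:200,212:252,2]<70)
n,l,s,ce=cv2.connectedComponentsWithStats(blk);print(s,ce)
cr=im[140:215,180:280]; cv2.imwrite("pics/crop.png",cv2.resize(cr,None,fx=7,fy=7,interpolation=cv2.INTER_CUBIC))
print(plane(c,[[266,137],[267,150],[203,232],[180,153],[210,148],[105,195]],0.))
E
```

```text
((207.04129028320312, 180.63763427734375), (57.18223190307617, 94.34590148925781), 73.3007583618164) [[ 0.59870899  0.20800503  0.066     ]
 [ 0.68757767 -0.07213411  0.066     ]
 [ 0.51447007 -0.12440217  0.066     ]
 [ 0.42929203  0.14974184  0.066     ]] [np.float64(0.17915553443900026), np.float64(0.2938972240187244), np.float64(0.18082641179522), np.float64(0.2870718271798643)]
[224.11111111 178.82222222] 45
[  0.88510287  -0.46539542 224.11111    178.82222   ]
bar [[ 0.55635242 -0.01455583  0.1       ]] dial [[ 0.56974045 -0.04101942  0.1       ]]
[[     0      0    512    384 196548]
 [   248    150      4     13     30]
 [   223    179     13      6     23]
 [   247    198      5      2      7]] [[255.50406008 191.50658872]
 [250.1        154.33333333]
 [229.69565217 181.47826087]
 [249.42857143 198.71428571]]
[[ 0.71582479 -0.14338298  0.        ]
 [ 0.67150739 -0.14673533  0.        ]
 [ 0.40161148  0.05671199  0.        ]
 [ 0.6592907   0.13961764  0.        ]
 [ 0.67686017  0.04116241  0.        ]
 [ 0.51780844  0.37975103  0.        ]]
```

View pics/crop.png

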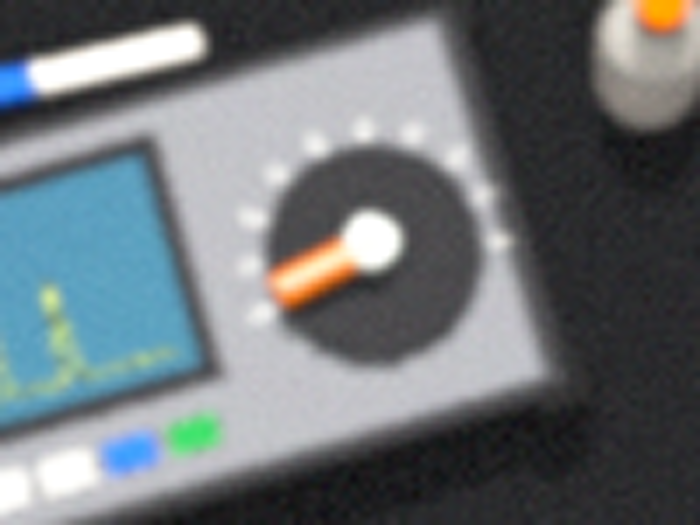

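The bar is aligned with the first of the ten ticks. Its direction in the world is about 118°, the detector's yaw is about 17.6°, so the joint starts near 0 (stop 0). The hub measures (0.570, -0.041), against (0.572, -0.039) predicted from the panel outline. The target bar direction is about 28.8° in the world. I'll go above the back side of the bar with the fingers shut.

Emit:
drive_tool(moves=[[[0,0,0.08],[-3.6,-2.5,0.3],0],[[0,0,0.16],[-7.2,-5,0.6],0],[[0,0,0.24],[-10.8,-7.5,0.9],0],[[0,0,0.32],[-14.4,-10,1.2],0],[[0,0,0.4],[-18,-12.5,1.5],0],[[0,0,0.48],[-21.6,-15,1.8],0],[[0,0,0.56],[-25.2,-17.5,2],0],[[0,0,0.627],[-28.8,-20,2],0]])

```text
t: 0.9
tcp_pos: [0.3994, 0.1692, 0.211]
orientation: [[-0.479, 0.878, -0.001], [0.878, 0.479, -0.0], [-0.0, -0.001, -1.0]]
contact_force: [0.8, 0.9, -0.3]
grip_width: 0.0005
grasp_force: 0.0
```

```bash
cat >> h.py <<'E'
A=np.array([.571,-.040]); B0=np.radians(118.8)
def goal(r,back,z,b=B0,A=None):
    """TCP with tool x along the bar at angle b, radius r, 'back' behind its centre line; prints the tool-frame move"""
    A=globals()["A"] if A is None else A
    u=np.array([np.cos(b),np.sin(b)]); t=np.array([u[1],-u[0]])
    p=np.r_[A+r*u-back*t,z]; R=np.c_[np.r_[u,0],np.r_[t,0],[0,0,-1]]
    s=robot.observe(); M=s["orientation"]
    print("shift cm",(M.T@(p-s["tcp_pos"])*100).round(2),"turn",cv2.Rodrigues(M.T@R)[0].ravel().round(3), "tcp",s["tcp_pos"].round(4),"F",s["contact_force"].round(2),"t",s["t"])
E
python3 -c "
from h import *
goal(.031,.040,.19)"
```

```text
shift cm [-23.5    1.03   2.1 ] turn [-0.001  0.    -0.003] tcp [0.3994 0.1692 0.211 ] F [ 0.77  0.85 -0.25] t 0.9
```

Emit:
drive_tool(moves=[[[0,0,0],[-4,0.2,0.4],0],[[0,0,0],[-8,0.4,0.8],0],[[0,0,0],[-12,0.6,1.2],0],[[0,0,0],[-16,0.8,1.6],0],[[0,0,0],[-20,0.9,2.0],0],[[0,0,0],[-22.5,1,2.1],0],[[0,0,0],[-23.5,1,2.1],0],[[0,0,0],[-23.5,1,2.1],0]])

```text
t: 1.7
tcp_pos: [0.5212, -0.0309, 0.1898]
orientation: [[-0.481, 0.877, -0.001], [0.877, 0.481, -0.0], [0.0, -0.001, -1.0]]
contact_force: [0.4, 0.6, 0.3]
grip_width: -0.0001
grasp_force: 0.0
```

```bash
python3 - <<'E'
from h import *
goal(.031,.040,.19)
c=robot.calibration("wrist"); im=robot.read_camera("wrist")[:,:,::-1].copy(); cv2.imwrite("pics/w1.png",im)
np.savez("w1.npz",**c)
u=np.array([np.cos(B0),np.sin(B0)])
P=[[*A,.1],[*(A+.047*u),.1],[*A,.078]]
P+= [[*(A+.048*np.array([np.cos(a),np.sin(a)])),.078] for a in np.linspace(0,6.28,13)]
for p in proj(c,P): cv2.circle(im,tuple(int(v) for v in p),2,(0,255,255),-1)
cv2.imwrite("pics/w1b.png",cv2.resize(im,(800,600)))
print(c["T"][:3,3], proj(c,P[:3]))
E
```

```text
shift cm [-0.1  -0.08 -0.02] turn [-0.001 -0.    -0.001] tcp [ 0.5212 -0.0309  0.1898] F [0.4  0.59 0.34] t 1.7
[0.48719428 0.03196987 0.33159334] [[307.14497144 231.32348738]
 [309.81203013 174.9788055 ]
 [303.46740682 221.05996658]]
```

View pics/w1b.png

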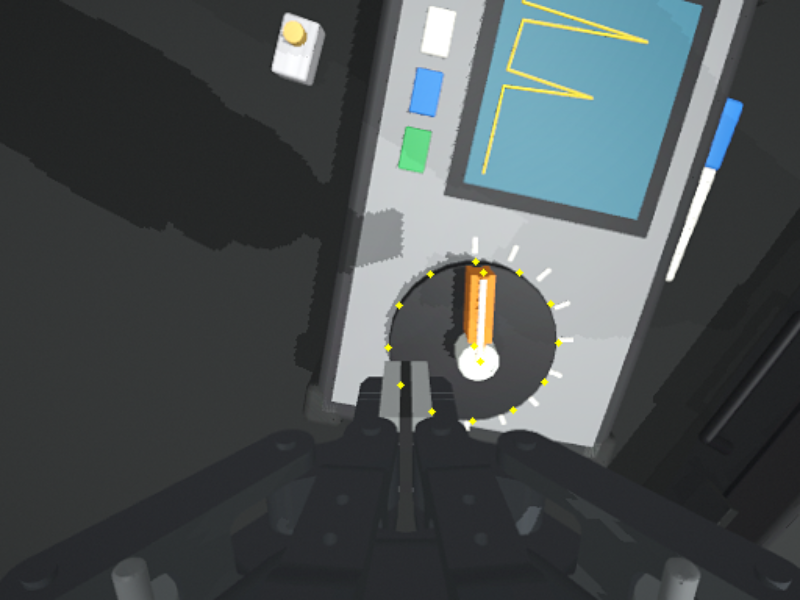

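The wrist view shows the orange bar from hub (478,362) to tip (482,270), lined up with the top tick. My projected points fall on the dial to within 1–2 mm, and the shut fingertips at (405,365) are behind the bar. I'll lower the tool, then approach slowly.

Emit:
drive_tool(moves=[[[0,0,0],[-0.1,-0.1,3],0],[[0,0,0],[-0.1,-0.1,6],0],[[0,0,0],[-0.1,-0.1,8],0],[[0,0,0],[-0.1,-0.1,9.3],0],[[0,0,0],[-0.1,-0.1,10.2],0],[[0,0,0],[-0.1,0.3,10.2],0],[[0,0,0],[-0.1,0.8,10.2],0],[[0,0,0],[-0.1,0.8,10.2],0]])

```text
t: 2.55
tcp_pos: [0.53, -0.0265, 0.0892]
orientation: [[-0.483, 0.876, 0.002], [0.876, 0.483, -0.0], [-0.001, 0.002, -1.0]]
contact_force: [0.0, 0.4, -0.4]
grip_width: 0.0
grasp_force: 0.0
```

```bash
python3 - <<'E'
from h import *
goal(.031,.0205,.087)
im=robot.read_camera("wrist")[:,:,::-1]; cv2.imwrite("pics/w2.png",cv2.resize(im[100:350,150:450],None,fx=2.4,fy=2.4))
E
```

```text
shift cm [-0.06  0.89  0.23] turn [0.002 0.001 0.001] tcp [ 0.53   -0.0265  0.0892] F [ 0.03  0.41 -0.39] t 2.55
```

View pics/w2.png

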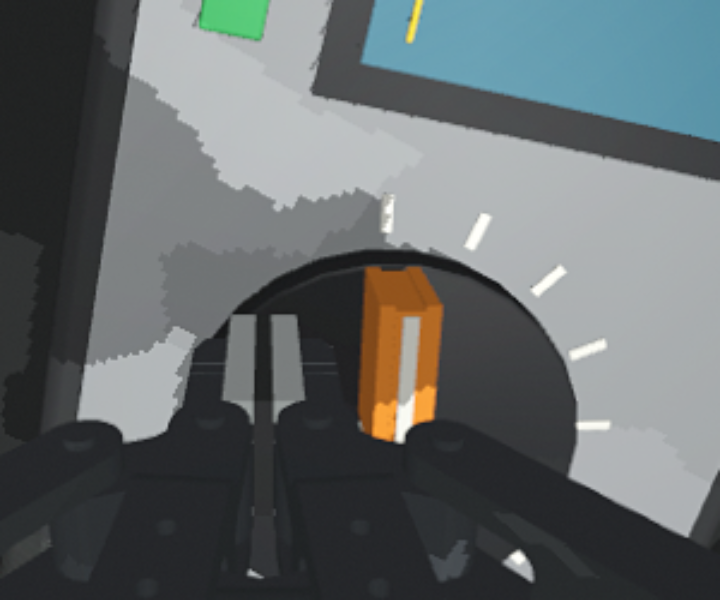

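The fingers stand beside the bar's back face with a gap of about 9 mm. I'll close that gap gently.

Emit:
drive_tool(moves=[[[0,0,0],[0,0.2,0.1],0],[[0,0,0],[0,0.4,0.1],0],[[0,0,0],[0,0.6,0.1],0],[[0,0,0],[0,0.7,0.1],0],[[0,0,0],[0,0.8,0.1],0],[[0,0,0],[0,0.8,0.1],0],[[0,0,0],[0,0.8,0.1],0],[[0,0,0],[0,0.8,0.1],0]])

```text
t: 3.4
tcp_pos: [0.5356, -0.0232, 0.0873]
orientation: [[-0.482, 0.876, -0.0], [0.876, 0.482, -0.0], [-0.0, -0.0, -1.0]]
contact_force: [-0.1, 0.1, 0.3]
grip_width: 0.0003
grasp_force: 0.0
```

```bash
python3 - <<'E'
from h import *
goal(.031,.0205,.087)
for th in np.arange(.1,1.8,.1):
    r,b=3.1,2.05; print(th.round(2),np.round([r*np.cos(th)+b*np.sin(th)-r, r*np.sin(th)-b*np.cos(th)+b],2))
E
```

```text
shift cm [-0.07  0.25  0.03] turn [-0.  0.  0.] tcp [ 0.5356 -0.0232  0.0873] F [-0.12  0.12  0.3 ] t 3.4
0.1 [0.19 0.32]
0.2 [0.35 0.66]
0.3 [0.47 1.01]
0.4 [0.55 1.37]
0.5 [0.6  1.74]
0.6 [0.62 2.11]
0.7 [0.59 2.48]
0.8 [0.53 2.85]
0.9 [0.43 3.2 ]
1.0 [0.3  3.55]
1.1 [0.13 3.88]
1.2 [-0.07  4.2 ]
1.3 [-0.3   4.49]
1.4 [-0.55  4.76]
1.5 [-0.84  5.  ]
1.6 [-1.14  5.21]
1.7 [-1.47  5.39]
```

Emit:
drive_tool(moves=[[[0,0,0],[-0.05,0.25,0],0],[[0,0,0.05],[0.05,0.41,0],0],[[0,0,0.1],[0.14,0.57,0],0],[[0,0,0.15],[0.22,0.74,0],0],[[0,0,0.2],[0.3,0.91,0],0],[[0,0,0.25],[0.36,1.08,0],0],[[0,0,0.3],[0.42,1.26,0],0],[[0,0,0.3],[0.42,1.26,0],0]])

```text
t: 4.2
tcp_pos: [0.545, -0.0133, 0.0873]
orientation: [[-0.201, 0.98, 0.0], [0.98, 0.201, -0.0], [-0.0, 0.0, -1.0]]
contact_force: [0.0, -0.6, -0.1]
grip_width: -0.0002
grasp_force: 0.0
```

```bash
python3 - <<'E'
from h import *
goal(.031,.0205,.087,B0-.3)
im=robot.read_camera("wrist")[:,:,::-1]; cv2.imwrite("pics/w3.png",cv2.resize(im[100:350,150:450],None,fx=2.4,fy=2.4))
E
```

```text
shift cm [-0.04 -0.04  0.03] turn [ 0.  0. -0.] tcp [ 0.545  -0.0133  0.0873] F [ 0.03 -0.64 -0.05] t 4.2
```

View pics/w3.png

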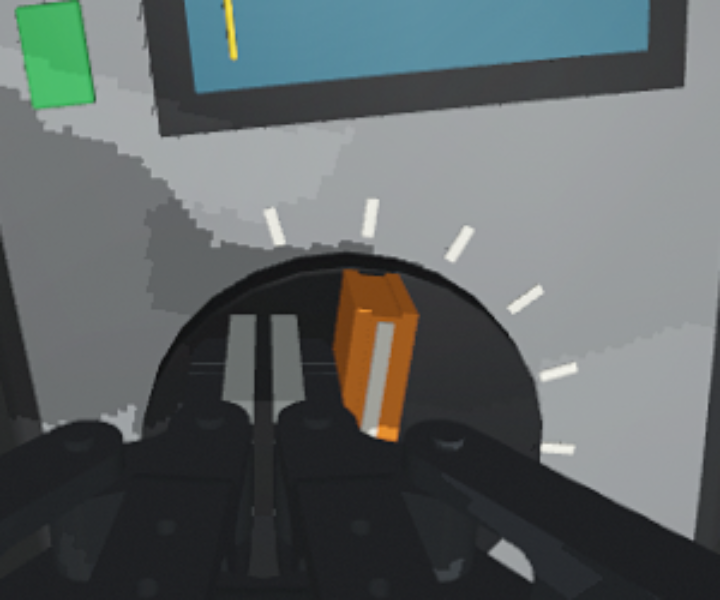

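The dial snapped to the second tick (stop 1), with the finger at 0.30 rad behind it. I'll repeat the same relative move, one click per call.

Emit:
drive_tool(moves=[[[0,0,0.06],[0.12,0.19,0],0],[[0,0,0.12],[0.22,0.39,0],0],[[0,0,0.18],[0.32,0.59,0],0],[[0,0,0.24],[0.4,0.8,0],0],[[0,0,0.3],[0.47,1.01,0],0],[[0,0,0.35],[0.51,1.19,0],0],[[0,0,0.393],[0.52,1.35,0],0],[[0,0,0.393],[0.52,1.35,0],0]])

```text
t: 5.05
tcp_pos: [0.557, -0.0057, 0.0873]
orientation: [[0.188, 0.982, -0.0], [0.982, -0.188, -0.0], [-0.0, 0.0, -1.0]]
contact_force: [0.2, -0.0, -0.1]
grip_width: -0.0003
grasp_force: 0.0
```

```bash
python3 - <<'E'
from h import *
goal(.031,.0205,.087,B0-.693)
im=robot.read_camera("wrist")[:,:,::-1]; cv2.imwrite("pics/w4.png",cv2.resize(im[100:350,150:450],None,fx=2.4,fy=2.4))
E
```

```text
shift cm [-0.01 -0.02  0.03] turn [0.    0.    0.001] tcp [ 0.557  -0.0057  0.0873] F [ 0.22 -0.   -0.12] t 5.05
```

View pics/w4.png

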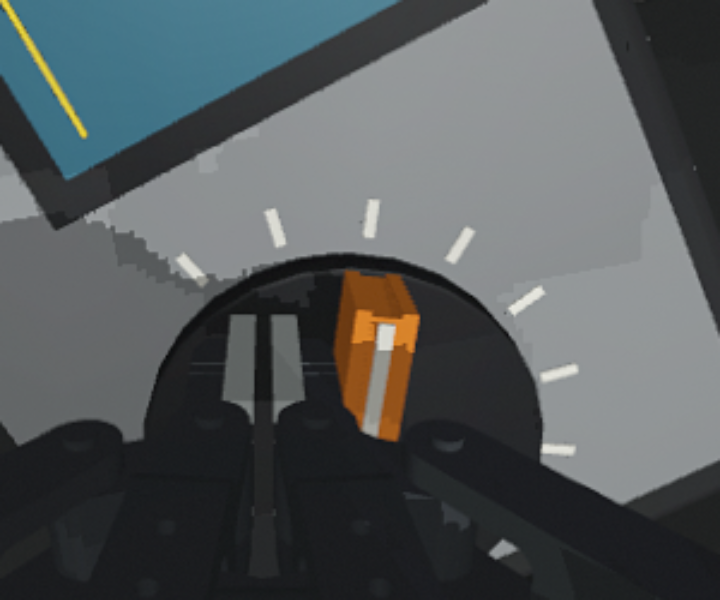

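The picture is identical, and the bar is now at the third tick (stop 2). Two more clicks the same way, checking the force and the bar's place after each.

Emit:
drive_tool(moves=[[[0,0,0.06],[0.12,0.19,0],0],[[0,0,0.12],[0.22,0.39,0],0],[[0,0,0.18],[0.32,0.59,0],0],[[0,0,0.24],[0.4,0.8,0],0],[[0,0,0.3],[0.47,1.01,0],0],[[0,0,0.35],[0.51,1.19,0],0],[[0,0,0.393],[0.53,1.34,0],0],[[0,0,0.393],[0.53,1.34,0],0]])

```text
t: 5.9
tcp_pos: [0.571, -0.0031, 0.0873]
orientation: [[0.55, 0.835, -0.0], [0.835, -0.55, -0.0], [-0.0, -0.0, -1.0]]
contact_force: [-0.4, -0.2, -0.6]
grip_width: -0.0003
grasp_force: 0.0
```

```bash
cat >> h.py <<'E'
def bar():
    im=robot.read_camera("wrist")[:,:,::-1]; o=cv2.inRange(cv2.cvtColor(im,cv2.COLOR_BGR2HSV),(5,150,80),(22,255,255))[190:290,250:350]
    p=np.argwhere(o>0); print("orange",len(p),p.mean(0).round(1)); return im
E
python3 - <<'E'
from h import *
goal(.031,.0205,.087,B0-1.086)
im=bar(); cv2.imwrite("pics/w5.png",cv2.resize(im[100:350,150:450],None,fx=2.4,fy=2.4))
E
```

```text
shift cm [ 0.02 -0.02  0.03] turn [-0.     0.     0.001] tcp [ 0.571  -0.0031  0.0873] F [-0.42 -0.21 -0.62] t 5.9
orange 1556 [53.7 56.4]
```

View pics/w5.png

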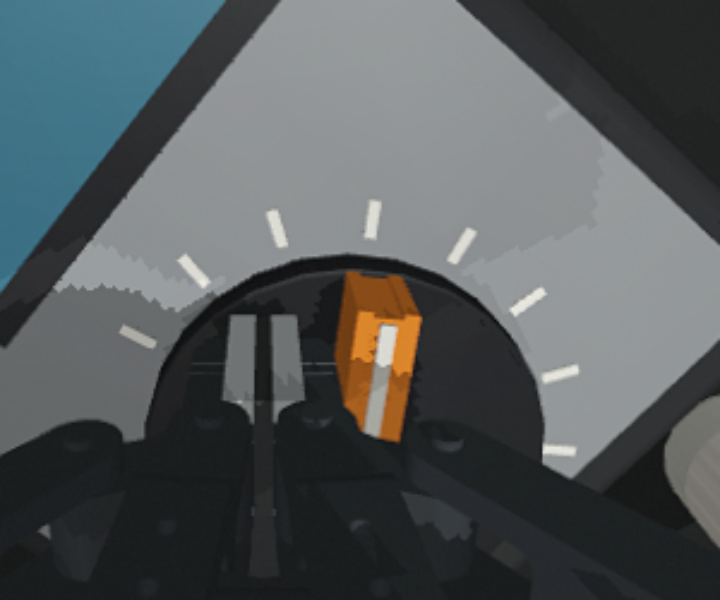

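Stop 3 (the fourth tick). One more click.

Emit:
drive_tool(moves=[[[0,0,0.06],[0.12,0.19,0],0],[[0,0,0.12],[0.22,0.39,0],0],[[0,0,0.18],[0.32,0.59,0],0],[[0,0,0.24],[0.4,0.8,0],0],[[0,0,0.3],[0.47,1.01,0],0],[[0,0,0.35],[0.52,1.18,0],0],[[0,0,0.393],[0.56,1.33,0],0],[[0,0,0.393],[0.56,1.33,0],0]])

```text
t: 6.75
tcp_pos: [0.5852, -0.0057, 0.0873]
orientation: [[0.828, 0.561, -0.0], [0.561, -0.828, -0.0], [-0.0, 0.0, -1.0]]
contact_force: [0.0, 0.1, -0.1]
grip_width: -0.0
grasp_force: 0.0
```

```bash
python3 - <<'E'
from h import *
goal(.031,.0205,.087,B0-1.478)
im=bar(); cv2.imwrite("pics/w6.png",cv2.resize(im[100:350,150:450],None,fx=2.4,fy=2.4))
E
```

```text
shift cm [ 0.   -0.01  0.03] turn [0.    0.    0.001] tcp [ 0.5852 -0.0057  0.0873] F [ 0.01  0.08 -0.06] t 6.75
orange 1591 [54.5 57.3]
```

View pics/w6.png

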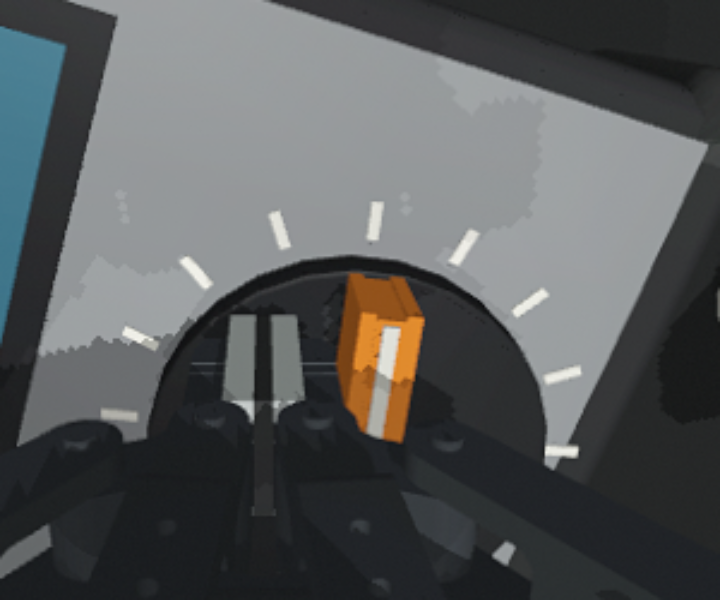

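The bar is at the fifth tick, with four ticks behind it (stop 4), and no contact force shows. I'll back off along -y and lift.

Emit:
drive_tool(moves=[[[0,0,0],[0,-0.5,0],0],[[0,0,0],[0,-1,0],0],[[0,0,0],[0,-1,-2],0],[[0,0,0],[0,-1,-5],0],[[0,0,0],[0,-1,-9],0],[[0,0,0],[0,-1,-12],0],[[0,0,0],[0,-1,-12],0],[[0,0,0],[0,-1,-12],0]])

```text
t: 7.6
tcp_pos: [0.5797, 0.003, 0.2078]
orientation: [[0.828, 0.561, 0.001], [0.561, -0.828, -0.0], [0.001, 0.001, -1.0]]
contact_force: [-0.3, -0.3, 0.2]
grip_width: 0.0001
grasp_force: 0.0
```

```bash
python3 - <<'E'
from h import *
c=robot.calibration("wrist"); im=robot.read_camera("wrist")[:,:,::-1].copy()
b=B0-1.571; u=np.array([np.cos(b),np.sin(b)])
P=[[*A,.1],[*(A+.047*u),.1]]+[[*(A+.048*np.array([np.cos(a),np.sin(a)])),.078] for a in np.linspace(0,6.28,13)]
for p in proj(c,P): cv2.circle(im,tuple(int(v) for v in p),2,(0,255,255),-1)
cv2.imwrite("pics/w7.png",cv2.resize(im,(800,600))); s=robot.observe(); print(s["tcp_pos"],s["contact_force"],s["dq"].round(3))
E
```

```text
[0.57910343 0.00294438 0.20678341] [-1.24196691 -0.05239344  0.40401525] [-0.001  0.015 -0.017 -0.003 -0.001 -0.001]
```

View pics/w7.png

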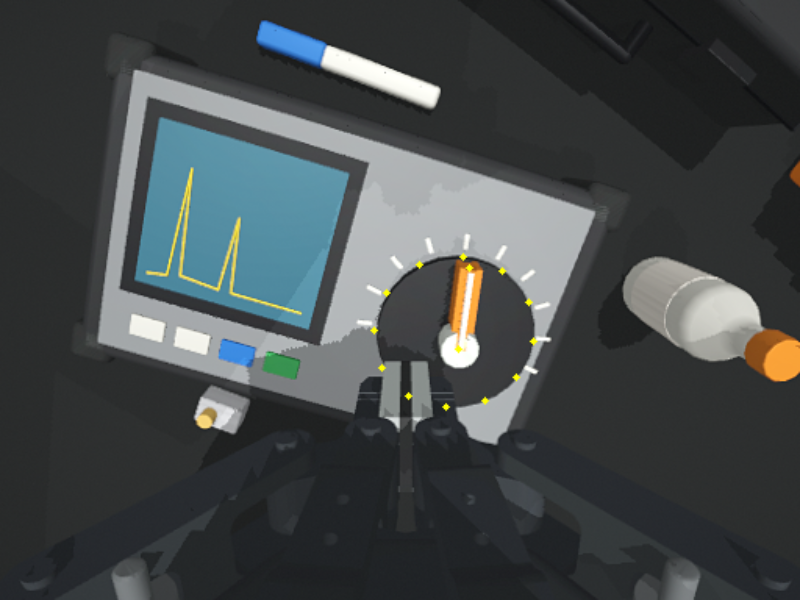

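The bar, from hub (458,348) to tip (468,265), points at the fifth tick (467,240) and coincides with the predicted stop-4 direction. The dial outline still matches its starting position, so the detector hasn't shifted noticeably.

```bash
python3 -c "
from rig import robot
print(robot.sign_off())"
```

```text
the job is handed in; nothing more can be done
None
```

The dial was pushed four clicks clockwise, from stop 0 to stop 4, and the last wrist picture shows the bar resting at the fifth tick, the detector not visibly moved and the fingers clear; the job is handed in, but `sign_off` returned no verdict.

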